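# Stack a layered bore phantom and index it on the rail

### The job

Build the calibration phantom on the rail carrier's post: first the amber ring, on it the red ring, then the violet ring, and the dark steel ring weight on top. Then slide the loaded carrier along its rail until its pointer stands opposite the red mark, and let go. Leave the green ring, the jar and the brass lens cell where they are.

Things in the scene. Friction and masses are not known exactly. Their poses are not given: they have to be found in the camera images.
- amber_mid (a point): Amber (orange-yellow) resin ring, 58 mm outside, 24 mm bore, 16 mm high, lying flat on the table; the point is its centre, half-way up (8 mm above its underside), z up along its axis
- crimson_mid (a point): Red resin ring, 58 mm outside, 24 mm bore, 16 mm high, lying flat on the table; the point is its centre, half-way up (8 mm above its underside), z up along its axis
- violet_mid (a point): Violet resin ring, 58 mm outside, 24 mm bore, 16 mm high, lying flat on the table; the point is its centre, half-way up (8 mm above its underside), z up along its axis
- weight_mid (a point): Dark steel ring weight, 44 mm outside, 24 mm bore, 26 mm high, about 180 g, standing on the table; the point is its centre, half-way up (13 mm above its underside)
- carrier_seat (a point): Grey carrier that slides on a rail, stays where left (3 N). Point: centre of its round seat (72 mm across, 56 mm above the table), at the foot of an upright post 12 mm thick, 60 mm high. z up, y along the rail. Grip tab: black, upright, centred 72 mm from the post along -x (robot side), 12 mm thick in y, 24 mm wide in x, top 45 mm above the seat: set rings down with fingers on their +y and -y sides, clear of it
- mark_red: Red mark: a block 34 x 12 x 18 mm fixed on the rail's base plate, 74 mm to the far (+x) side of the rail's middle line; origin at the centre of its underside; y runs along the rail. The carrier's thin white-tipped pointer is in line with the post on this side: it is opposite the mark when the post has the same place along y as this origin. The carrier can slide some 30 mm past it
- mark_blue: Blue mark of the same shape towards the other end of the rail: the wrong one. Fixed; same axes
- green_mid (a point): Spare green resin ring, 58 mm outside, 24 mm bore, 16 mm high, lying flat on the table; the point is its centre, half-way up (8 mm above its underside), z up along its axis. Not part of this phantom: to be left alone
- jar_mid (a point): Small closed jar with a blue cap, 42 mm across, 48 mm high, standing among the rings; the point is its centre, half-way up. To be left alone
- lens_cell_mid (a point): Brass lens cell, a stepped solid disc 42 mm across at the foot, 32 mm above, 30 mm high; the point is its centre, half-way up. To be left alone
Not all that is in view belongs to the job. Leave any pink or white look-alike of the part that bears crimson_mid alone.

How it is judged:
By the outcome, as a careful person would: the job done as asked, in the order asked, and still so for the second after the job is handed in, with the robot touching nothing.
It also fails if it takes over 104 s, if anything falls off the work surface, if the arm or the gripper's body presses on something with over 40 N, if the wrist force passes 120 N, or if a joint passes its speed limit or range.

### The arm

A 6-joint arm with a two-finger parallel gripper is mounted at the origin on the work surface. World frame = base frame: x ahead of the robot, y to its left, z up, the work surface at z = 0. Lengths are in m, angles in rad, forces in N, time in s.
With the tool pointing down it reaches from about 0.375 to 0.975 m from the base axis. Payload 3.8 kg.
Tool frame: the origin (TCP) lies at the very end of the fingers, on their centre line; the grasp point (between the pads) lies 19 mm behind it; z points along the fingers, y is the line along which they close (so a half turn about z gives the same grasp; the last joint's range is limited). The gripper opens to 85 mm and grips with 20 to 120 N. Pads are 22 mm wide; open, the fingers measure 114 mm over their backs; the gripper's body (76 mm by 85 mm) begins 54 mm behind the grasp point. The pads swing forward as they close: fully open they stand 13 mm farther back than shut.
Start: joints at [1.092, 0.264, 1.604, -0, 1.274, -0.037], TCP at [0.289, 0.61, 0.231] pointing down, gripper open.
Joint ranges: [-2.63, 2.63], [-0.94, 2.18], [0.31, 2.57], [-1.31, 4.45], [0, 2.66], [-2.55, 2.55]. Speed limits (rad/s): [2.57, 2.57, 3.14, 3.14, 3.14, 3.14].

### API

Orientations are given as a rotation vector (axis times angle).
In Python, from workcell import monitor, viewer, job gives the robot as it stands. The module is installed in compiled form; this text tells all that it offers.
- The arm moves only by the tool step_arm, never from a script. Its argument "series" is one flat list of numbers, 4 for each row, row after row: the shift along the tool's x, y, z in m, then the turn about the tool's z in rad. A call has 1 to 8 rows; each row is the pose to reach, as a shift and turn from the pose commanded when the call began, along the tool's axes at that moment; what a row does not reach only later rows make up. A row lasts 1/8 s, in which the tool goes at most 62.5 mm and 10.7 degrees, less where a joint would pass 70% of its speed; a pose out of reach is approached as far as the arm can. A call with a gripper value outside its range is refused whole. "gripper" is the opening, from 0 (shut) to 1 (fully open), set as the call begins (left out, the last holds). The fingers move at their own pace and stop on an object; "newtons" is the grip in N (left out, the last holds). Time passes only in rows, so rows that repeat a pose let the fingers close. It gives the time, the measured TCP pose, the force, the opening and the grip force at its end, in the units of the state.
- monitor.read_state(): the state, without advancing time (a new reading comes with each control period).
- viewer.read_camera(name): name is "scene" or "top" or "wrist"; returns a dict with "image" (400x640x3 uint8, red, green, blue), "intrinsics" (3x3 intrinsics, pixels), "T" (4x4, takes a point from camera to world coordinates); the wrist camera has in their place "hand_eye" (4x4, takes a point from camera to tool coordinates, whose origin is the TCP and whose axes are the flange's). Camera axes: x right, y up, looking along -z (the intrinsics and any distortion apply to the point x, -y, -z); pixel columns grow to the right and rows downward; lengths in m; the calibration is good to about 2 mm. A picture is of the moment at which its call begins: read the wrist's pose just before it. There is no depth.
- job.finish_job(): hands the job in; it is judged then, once.
Trained networks look in a picture, given as the dict that the camera call returned (one of the last four; its "shot" number tells which), for a name from the list of things; names that differ only in an ending like _2 or _b are one class to them, and where a whole thing is asked for, a point or a joint stands for the part that bears it (a point fixed in the world has none). Each returns a list of dicts, best first, with "score" (0 to 1); they miss things now and then, are a little off and sometimes report something else, mostly with a low value. They report only what shows in the picture. A call takes as long as a camera call. They do not tell look-alikes from the thing itself.
- viewer.boxes_of(picture, label): "extent" ([centre column, centre row, width, height] in pixels, round what is visible of it).
- viewer.spot_point(picture, label): "point" ([column, row] in pixels: a listed point, or the origin of a listed thing).
The state is a dict: "time": time; "q": joint angles; "joint_vel": joint speeds; "joint_torque": joint torques, N m; "tool_pos": TCP position; "tcp_rot": TCP orientation; "wrist_force": force on the tool from outside, world axes, zero at the start; "torque": the same for the moment, N m; "width": opening from 0.0 (shut) to 1.0 (fully open); "grip_force": force on a finger pad.
Only numpy, scipy, OpenCV 4.12 (cv2) and the standard library are available. Lean on these libraries where they do the work, as an engineer would, in place of code of your own. Each camera call takes 0.05 s, during which the arm holds its last target. There are 200 camera calls.

## Working session

There is one attempt and no reset: what is moved stays moved. The work goes in short steps, Python scripts to look and compute and a tool call to move; the robot and the scene stay as the last step left them, time stands still between calls to the robot, and variables do not carry over. Pictures are saved under pics/ and viewed, at most 14 in all, crops included, and the job is handed in when it is done.

Besides the shell and the picture viewer there is one more tool, called after ">>>" by a JSON object that holds its "method" and its "body". step_arm: Moves the arm, as the interface text tells. Its arguments: {"type":"object","properties":{"series":{"type":"array"},"gripper":{"type":"number"},"newtons":{"type":"number"}},"required":["series"]}

```bash
mkdir -p pics; cat > h.py <<'E'
import numpy as np, cv2
from workcell import monitor, viewer, job
from scipy.spatial.transform import Rotation as R
def cam(n):
    s=monitor.read_state(); p=viewer.read_camera(n)
    if n=="wrist":
        T=np.eye(4);T[:3,:3]=R.from_rotvec(s["tcp_rot"]).as_matrix();T[:3,3]=s["tool_pos"]
        p["Tw"]=T@p["hand_eye"]
    else: p["Tw"]=p["T"]
    return p
def at_z(p,uv,z):
    K=np.array(p["intrinsics"]); d=np.linalg.inv(K)@[uv[0],uv[1],1]; d=d*[1,-1,-1]
    T=np.array(p["Tw"]); d=T[:3,:3]@d; o=T[:3,3]
    return o+d*(z-o[2])/d[2]
Z=dict(amber_mid=.008,crimson_mid=.008,violet_mid=.008,weight_mid=.013,carrier_seat=.056,mark_red=None,mark_blue=None,green_mid=.008,jar_mid=.024,lens_cell_mid=.015)
def save(p,n): cv2.imwrite("pics/"+n,cv2.cvtColor(p["image"],cv2.COLOR_RGB2BGR))
E
python3 - <<'E'
from h import *
for n in("top","scene"):
    p=cam(n);save(p,n+"0.png");print(n,[k for k in p],np.round(p["intrinsics"],1).tolist(),np.round(p["T"],3).tolist())
    for l,z in Z.items():
        for d in viewer.spot_point(p,l)[:3]:
            print(l,round(d["score"],2),np.round(d["point"],1),np.round(at_z(p,d["point"],.02 if z is None else z),4))
s=monitor.read_state();print(s["time"],s["tool_pos"],s["tcp_rot"],s["wrist_force"])
print(R.from_rotvec(s["tcp_rot"]).as_matrix().round(3))
E
```

```text
top ['image', 'intrinsics', 'T', 'shot', 'Tw'] [[459.8, 0.0, 321.0], [0.0, 459.8, 198.5], [0.0, 0.0, 1.0]] [[0.016, 0.99, -0.138, 0.345], [-1.0, 0.013, -0.023, -0.04], [-0.021, 0.138, 0.99, 1.214], [0.0, 0.0, 0.0, 1.0]]
amber_mid 0.73 [375.9 232.1] [ 0.4263 -0.1563  0.008 ]
crimson_mid 0.94 [437.  284.4] [ 0.2943 -0.3128  0.008 ]
crimson_mid 0.73 [434.9 249.9] [ 0.3823 -0.309   0.008 ]
crimson_mid 0.65 [476.8 278.3] [ 0.3115 -0.4148  0.008 ]
violet_mid 0.55 [439.7 198.3] [ 0.5178 -0.324   0.008 ]
weight_mid 0.59 [190.5 198.1] [0.509  0.3353 0.013 ]
weight_mid 0.53 [311.1 133.4] [0.6891 0.0182 0.013 ]
carrier_seat 0.92 [336.8 156.9] [ 0.6151 -0.0513  0.056 ]
carrier_seat 0.6 [436.9 249.9] [ 0.3809 -0.3032  0.056 ]
carrier_seat 0.25 [252.1 229.7] [0.4245 0.1606 0.056 ]
mark_blue 0.5 [364.  127.7] [ 0.7042 -0.1234  0.02  ]
green_mid 0.6 [195.6 253.4] [0.3635 0.3152 0.008 ]
jar_mid 0.77 [315.1 220.5] [0.453  0.0028 0.024 ]
lens_cell_mid 0.62 [252.4 228.1] [0.4315 0.1671 0.015 ]
lens_cell_mid 0.21 [199.9 254.1] [0.3618 0.3018 0.015 ]
scene ['image', 'intrinsics', 'T', 'shot', 'Tw'] [[482.
[... 381 characters left out ...]
.4023  0.008 ]
violet_mid 0.77 [196.6 234.9] [ 0.5115 -0.3302  0.008 ]
violet_mid 0.72 [281.6 283.3] [ 0.6926 -0.1228  0.008 ]
weight_mid 0.51 [464.4 224.5] [0.5053 0.3329 0.013 ]
carrier_seat 0.6 [312.9 243.8] [ 0.6205 -0.0525  0.056 ]
mark_red 0.58 [342.1 280.6] [0.7034 0.0057 0.02  ]
mark_blue 0.66 [282.4 283.6] [ 0.7066 -0.1206  0.02  ]
green_mid 0.61 [438.2 194.6] [0.3559 0.3066 0.008 ]
jar_mid 0.66 [331.8 214.1] [0.4605 0.0028 0.024 ]
lens_cell_mid 0.62 [389.8 208.1] [0.4267 0.1581 0.015 ]
1.1 [0.28860943 0.61014702 0.23126659] [-6.88359655e-01 -3.06523367e+00  1.25884020e-04] [ 0.1611609  -0.72374079 -0.62748333]
[[-0.904  0.428 -0.   ]
 [ 0.428  0.904 -0.   ]
 [-0.    -0.    -1.   ]]
```

View pics/top0.png

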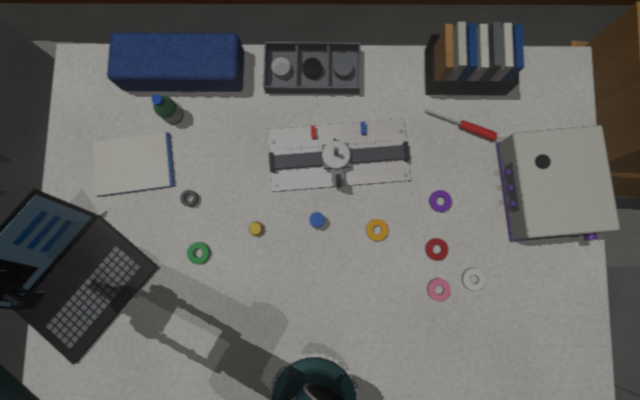

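View pics/scene0.png

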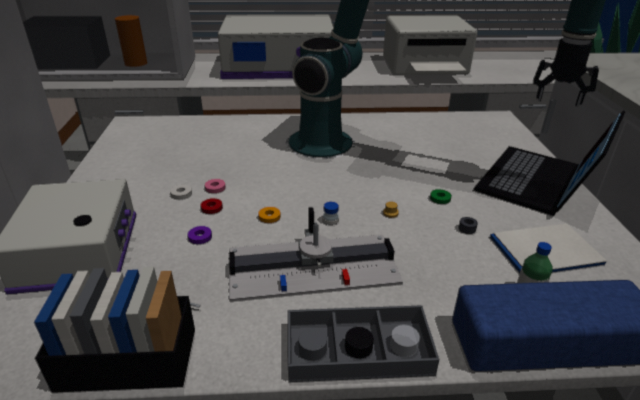

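The top view shows the amber ring at (377,230), violet at (441,201), the steel weight at (190,198), green at (198,253), the jar at (317,220), the lens cell at (256,229) and the post at about (337,155). The red mark is at (314,132) and the blue one at (363,128).
Candidates for crimson are (437,249) deep red, (438,290) pink and (474,279) white. The deep red one at (437,249) fits the description, and I'll confirm it in a crop.

```bash
python3 - <<'E'
from h import *
boxes={"top":dict(amber=(377,230),crimson=(437,249),violet=(441,201),weight=(190,198),redm=(314,132),bluem=(363,128)),
"scene":dict(amber=(270,214),crimson=(212,206),violet=(200,235),weight=(468,225),redm=(346,276),bluem=(283,283))}
zz=dict(amber=.008,crimson=.008,violet=.008,weight=.013,redm=.02,bluem=.02)
for n in boxes:
    p=cam(n);im=p["image"];hsv=cv2.cvtColor(im,cv2.COLOR_RGB2HSV)
    for l,(u,v) in boxes[n].items():
        r=18 if 'm'!=l[-1] else 10
        c=hsv[v-r:v+r,u-r:u+r]
        m=((c[...,1]>110)&(c[...,2]>40)) if l!="weight" else (c[...,2]<90)
        m=m.astype(np.uint8)
        k,_,st,ce=cv2.connectedComponentsWithStats(m); i=1+np.argmax(st[1:,4])
        cn=np.vstack(cv2.findContours((_==i).astype(np.uint8),0,2)[0]).astype(np.float32)
        mm=cv2.moments(cv2.convexHull(cn)); uv=np.array([mm["m10"]/mm["m00"]+u-r,mm["m01"]/mm["m00"]+v-r])
        print(n,l,st[i].tolist(),uv.round(1),at_z(p,uv,zz[l]).round(4))
    if n=="top":
        a=cv2.resize(im[185:305,365:495],None,fx=3,fy=3,interpolation=2);b=cv2.resize(im[110:200,260:420],None,fx=4,fy=4,interpolation=2)
        h=np.zeros((a.shape[0]+b.shape[0]-160,640,3),np.uint8)
        out=np.hstack([a,np.zeros((360,10,3),np.uint8)]);
        cv2.imwrite("pics/c1.png",a[...,::-1]);cv2.imwrite("pics/c2.png",b[...,::-1])
E
```

```text
top amber [7, 7, 22, 22, 302] [376.8 229.5] [ 0.4331 -0.1587  0.008 ]
top crimson [7, 8, 22, 21, 285] [436.5 249. ] [ 0.3848 -0.313   0.008 ]
top violet [7, 8, 21, 20, 260] [440.2 200.5] [ 0.5119 -0.3251  0.008 ]
top weight [9, 10, 19, 17, 216] [190.  198.4] [0.5082 0.3365 0.013 ]
top redm [7, 4, 5, 12, 47] [313.  131.6] [0.6922 0.0128 0.02  ]
top bluem [8, 4, 5, 12, 41] [363.1 127.6] [ 0.7044 -0.1209  0.02  ]
scene amber [6, 11, 23, 16, 300] [269.  214.4] [ 0.4315 -0.1574  0.008 ]
scene crimson [7, 10, 21, 16, 248] [211.3 205.4] [ 0.3826 -0.3113  0.008 ]
scene violet [6, 9, 23, 18, 320] [199.2 234.5] [ 0.5103 -0.3241  0.008 ]
scene weight [5, 10, 23, 18, 296] [466.7 225.5] [0.5098 0.3374 0.013 ]
scene redm [6, 3, 8, 16, 97] [345.5 276.4] [0.6905 0.0143 0.02  ]
scene bluem [7, 2, 6, 16, 81] [282.7 282.2] [ 0.7025 -0.1201  0.02  ]
```

View pics/c1.png

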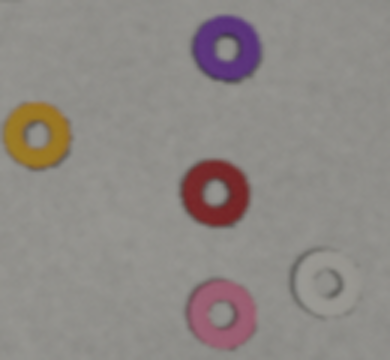

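View pics/c2.png

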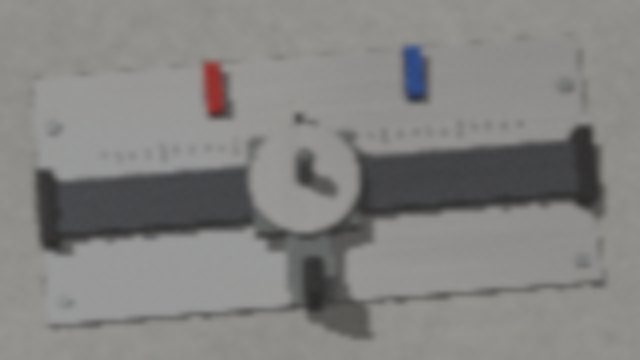

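The crop confirms crimson: the deep red ring at (215,193), clearly different from the pink one at (222,313) and the white one at (326,283). Next I move toward the amber ring.

>>> {"method": "step_arm", "body": {"series": [-0.458,-0.633,0.0,-0.532,-0.458,-0.633,0.0,-0.532,-0.458,-0.633,0.0,-0.532,-0.458,-0.633,0.0,-0.532,-0.458,-0.633,0.0,-0.532,-0.458,-0.633,0.0,-0.532,-0.458,-0.633,0.0,-0.532,-0.458,-0.633,0.0,-0.532], "gripper": 1.0, "newtons": 40}}

```text
time: 2.2
tool_pos: [0.3805, 0.1169, 0.2318]
tcp_rot: [-0.143, 3.136, 0.0]
wrist_force: [1.8, 0.2, -0.3]
width: 0.999
grip_force: 0.0
```

```bash
cat >> h.py <<'E'
YAW=np.deg2rad(95.2)
def go(x,y,z,yaw=YAW):
    s=monitor.read_state();M=R.from_rotvec(s["tcp_rot"]).as_matrix()
    d=M.T@(np.array([x,y,z])-s["tool_pos"]); a=np.arctan2(M[1,1],M[0,1])
    t=-(yaw-a); t=(t+np.pi)%(2*np.pi)-np.pi
    print("t",round(s["time"],2),"pos",np.round(s["tool_pos"],4),"shift",np.round(d,4),"turn",round(t,4),"|d|",round(np.linalg.norm(d),3),"tilt",M[2,2].round(4),"F",np.round(s["wrist_force"],1),"w",round(s["width"],3),"g",np.round(s["grip_force"],1))
E
python3 -c "
from h import *
go(.432,-.158,.16);print(monitor.read_state()['q'])"
```

```text
t 2.2 pos [0.3805 0.1169 0.2318] shift [-0.0262 -0.2784  0.0718] turn 0.0001 |d| 0.289 tilt -1.0 F [ 1.8  0.2 -0.3] w 0.999 g 0.0
[ 2.35540650e-01 -2.88257414e-01  2.14892293e+00 -1.53336177e-04
  1.27902887e+00 -1.42607965e+00]
```

>>> {"method": "step_arm", "body": {"series": [-0.026,-0.278,0.072,0,-0.026,-0.278,0.072,0,-0.026,-0.278,0.072,0,-0.026,-0.278,0.072,0,-0.026,-0.278,0.072,0,-0.026,-0.278,0.072,0]}}

```text
time: 2.95
tool_pos: [0.431, -0.158, 0.1586]
tcp_rot: [0.135, -3.138, -0.0]
wrist_force: [0.8, 0.7, -0.5]
width: 0.999
grip_force: 0.0
```

```bash
cat >> h.py <<'E'
def ring(p,lo,hi,z,smin=110):
    hsv=cv2.cvtColor(p["image"],cv2.COLOR_RGB2HSV)
    m=((hsv[...,0]>=lo)&(hsv[...,0]<=hi)&(hsv[...,1]>smin)&(hsv[...,2]>30)).astype(np.uint8)
    k,l,st,_=cv2.connectedComponentsWithStats(m);i=1+np.argmax(st[1:,4])
    cn=np.vstack(cv2.findContours((l==i).astype(np.uint8),0,2)[0])
    mm=cv2.moments(cv2.convexHull(cn));uv=[mm["m10"]/mm["m00"],mm["m01"]/mm["m00"]]
    print("blob",st[i].tolist(),np.round(uv,1),at_z(p,uv,z).round(4))
E
python3 -c "
from h import *
p=cam('wrist');save(p,'w1.png');ring(p,12,30,.008)
for d in viewer.spot_point(p,'amber_mid')[:2]: print(d,at_z(p,d['point'],.008))
go(.432,-.158,-.003)"
```

```text
blob [295, 159, 53, 54, 1912] [321.  185.3] [ 0.433  -0.1571  0.008 ]
{'point': [325.0, 183.9], 'score': 0.97} [ 0.43100403 -0.15284108  0.008     ]
t 3.05 pos [ 0.431  -0.1558  0.1592] shift [-0.0008 -0.0024  0.1622] turn -0.0019 |d| 0.162 tilt -1.0 F [ 0.3  0.3 -0. ] w 0.998 g 0.0
```

View pics/w1.png

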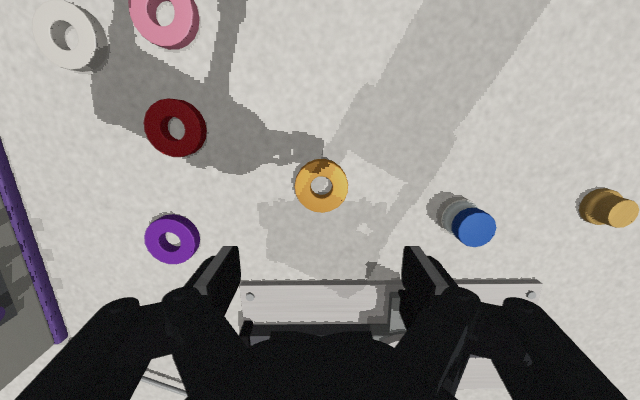

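The wrist view shows the amber ring at (321,186), with the red ring at (175,127) and violet at (172,239). I descend on amber.

>>> {"method": "step_arm", "body": {"series": [0,0,0.062,0,0,0,0.115,0,0,0,0.15,0,0,0,0.162,0,0,0,0.162,0]}}

```text
time: 3.68
tool_pos: [0.4314, -0.1551, -0.0025]
tcp_rot: [0.144, -3.138, -0.0]
wrist_force: [0.2, -0.1, 0.8]
width: 1.0
grip_force: 0.0
```

>>> {"method": "step_arm", "body": {"series": [0,0,0,0,0,0,0,0,0,0,0,0,0,0,0,0,0,0,0,0,0,0,0,0], "gripper": 0.3, "newtons": 35}}

```text
time: 4.42
tool_pos: [0.4331, -0.1564, -0.0004]
tcp_rot: [-0.141, 3.135, -0.002]
wrist_force: [-1.7, 2.1, 7.2]
width: 0.66
grip_force: 36.1
```

>>> {"method": "step_arm", "body": {"series": [0,0,-0.06,0,0,0,-0.12,0,0,0,-0.17,0,0,0,-0.17,0]}}

```text
time: 4.92
tool_pos: [0.4354, -0.1576, 0.174]
tcp_rot: [-0.141, 3.127, -0.009]
wrist_force: [-0.2, 0.6, -0.0]
width: 0.656
grip_force: 38.1
```

```bash
python3 - <<'E'
from h import *
go(.432,-.157,.17)
p=cam("top");q=cam("scene")
a=cv2.resize(p["image"][135:175,310:370],None,fx=8,fy=8,interpolation=2)
b=cv2.resize(q["image"][195:275,260:360],None,fx=6,fy=6,interpolation=2)[:,:600]
o=np.zeros((320+480-200,600,3),np.uint8)
cv2.imwrite("pics/p1.png",a[...,::-1]);cv2.imwrite("pics/p2.png",b[...,::-1])
for (u,v,z) in [(336.5,155.5,.056)]: print(at_z(p,(u,v),z))
for n,c in(("t",p),("s",q)):
  # predicted pixels for hypothesised seat centre & post top
  T=np.linalg.inv(c["Tw"]);K=np.array(c["intrinsics"])
  for z in(.056,.116):
    x=(T@[.623,-.052,z,1])[:3];x=K@(x*[1,-1,-1]);print(n,z,(x[:2]/x[2]).round(1))
  for d in viewer.spot_point(c,"carrier_seat")[:2]:print(d,at_z(c,d["point"],.056).round(4))
  for d in viewer.boxes_of(c,"carrier_seat")[:1]:print(d)
E
```

```text
t 4.92 pos [ 0.4354 -0.1576  0.174 ] shift [0.0034 0.001  0.004 ] turn -0.0007 |d| 0.005 tilt -0.9999 F [-0.2  0.6 -0. ] w 0.656 g 38.1
[ 0.6188021 -0.0504453  0.056    ]
t 0.056 [337.1 153.9]
t 0.116 [337.4 148.2]
{'point': [335.6, 152.9], 'score': 0.6} [ 0.6256 -0.048   0.056 ]
{'extent': [334.8, 161.4, 26.2, 51.5], 'score': 0.65}
s 0.056 [313.2 244.5]
s 0.116 [313.2 222.4]
{'point': [310.7, 245.1], 'score': 0.59} [ 0.6249 -0.0576  0.056 ]
{'extent': [313.6, 237.9, 35.1, 58.1], 'score': 0.9}
```

View pics/p1.png

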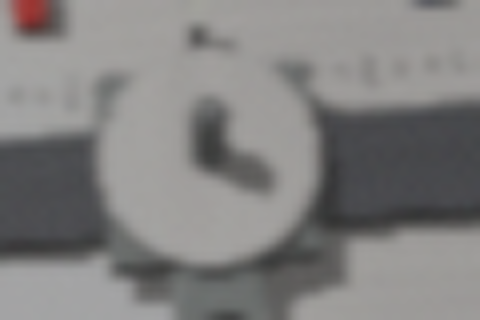

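View pics/p2.png

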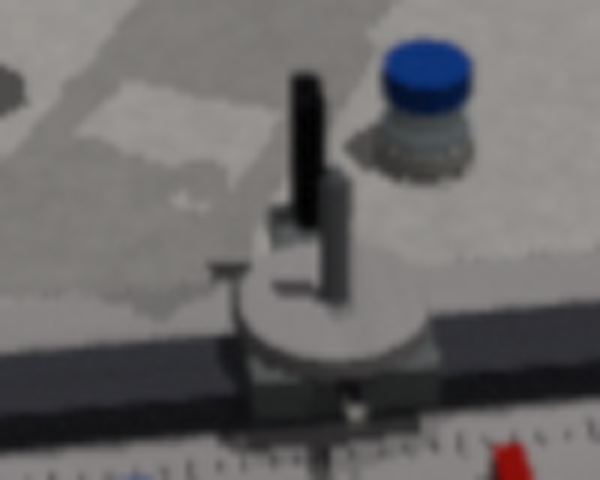

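>>> {"method": "step_arm", "body": {"series": [-0.198,0.092,0,0,-0.198,0.092,0,0,-0.198,0.092,0,0,-0.198,0.092,0,0,-0.198,0.092,0,0,-0.198,0.092,0,0]}}

```text
time: 5.98
tool_pos: [0.6187, -0.0465, 0.1655]
tcp_rot: [0.142, -3.135, -0.0]
wrist_force: [0.1, 0.1, 0.2]
width: 0.655
grip_force: 38.1
```

```bash
python3 - <<'E'
from h import *
q=cam("scene");p=cam("top")
b=cv2.resize(q["image"][175:275,260:380],None,fx=5,fy=5,interpolation=2)
cv2.imwrite("pics/p3.png",b[...,::-1])
go(.623,-.048,.16)
ring(q,12,28,.17)
E
```

```text
t 6.08 pos [ 0.6188 -0.047   0.1664] shift [-0.0041 -0.0014  0.0064] turn -0.0014 |d| 0.008 tilt -1.0 F [ 0.4  0.1 -0.6] w 0.654 g 38.1
blob [146, 271, 36, 81, 1952] [164. 314.] [ 0.9282 -0.2948  0.17  ]
```

View pics/p3.png

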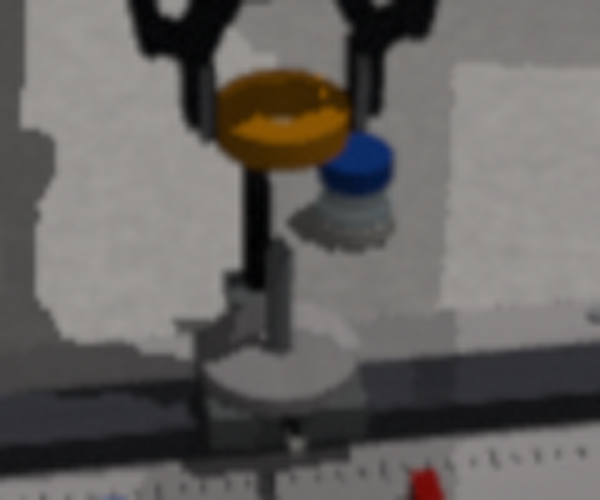

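>>> {"method": "step_arm", "body": {"series": [-0.004,-0.0015,0.0,0,-0.004,-0.0015,0.02,0,-0.004,-0.0015,0.045,0,-0.004,-0.0015,0.065,0,-0.004,-0.0015,0.065,0]}}

```text
time: 6.7
tool_pos: [0.6218, -0.0474, 0.099]
tcp_rot: [0.141, -3.133, -0.001]
wrist_force: [-0.5, -0.5, -0.6]
width: 0.657
grip_force: 38.1
```

```bash
python3 - <<'E'
from h import *
q=cam("scene")
b=cv2.resize(q["image"][175:275,260:380],None,fx=5,fy=5,interpolation=2)
cv2.imwrite("pics/p4.png",b[...,::-1])
go(.623,-.048,.057)
print(at_z(q,(316.6,199),.1745))
E
```

```text
t 6.75 pos [ 0.6232 -0.0475  0.1007] shift [ 0.0001 -0.0005  0.0437] turn -0.0007 |d| 0.044 tilt -1.0 F [ 0.4  0.5 -0.8] w 0.66 g 38.1
[ 0.62139322 -0.04500232  0.1745    ]
```

View pics/p4.png

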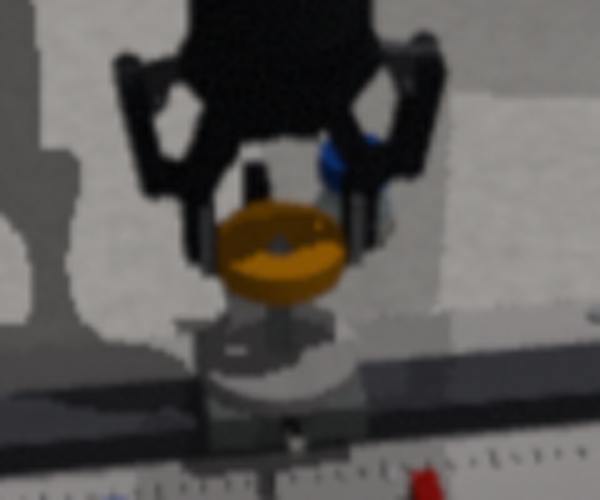

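The ring in the crop is centred at about (280,252), and the post tip shows through its bore at (279,243). It is threaded, so I lower it.

>>> {"method": "step_arm", "body": {"series": [0,0,0.025,0,0,0,0.038,0,0,0,0.043,0,0,0,0.043,0]}}

```text
time: 7.25
tool_pos: [0.6245, -0.0476, 0.0595]
tcp_rot: [-0.142, 3.138, -0.0]
wrist_force: [0.5, -0.2, 0.2]
width: 0.658
grip_force: 38.1
```

>>> {"method": "step_arm", "body": {"series": [0,0,0,0,0,0,0,0,0,0,0,0,0,0,0,0], "gripper": 1.0}}

```text
time: 7.75
tool_pos: [0.6245, -0.0475, 0.0595]
tcp_rot: [-0.142, 3.138, -0.0]
wrist_force: [-0.8, -0.1, -0.9]
width: 1.0
grip_force: 0.0
```

```bash
python3 -c "
from h import *
go(.623,-.048,.17)"
```

```text
t 7.75 pos [ 0.6245 -0.0475  0.0595] shift [ 0.0015 -0.0003 -0.1105] turn -0.0006 |d| 0.11 tilt -1.0 F [-0.8 -0.1 -0.9] w 1.0 g 0.0
```

>>> {"method": "step_arm", "body": {"series": [0,0,-0.06,0,0,0,-0.11,0,0.264,-0.2415,-0.1,0,0.264,-0.2415,-0.1,0,0.264,-0.2415,-0.1,0,0.264,-0.2415,-0.1,0,0.264,-0.2415,-0.1,0,0.264,-0.2415,-0.1,0]}}

```text
time: 8.75
tool_pos: [0.3813, -0.3133, 0.1595]
tcp_rot: [-0.14, 3.138, -0.001]
wrist_force: [1.2, 0.0, 0.8]
width: 1.001
grip_force: 0.0
```

>>> {"method": "step_arm", "body": {"series": [0,0,0,0,0,0,0,0]}}

```text
time: 9.0
tool_pos: [0.3833, -0.3117, 0.1594]
tcp_rot: [-0.14, 3.138, 0.0]
wrist_force: [0.3, -0.4, 0.1]
width: 1.002
grip_force: 0.0
```

```bash
python3 - <<'E'
from h import *
p=cam("wrist")
for d in viewer.spot_point(p,'crimson_mid')[:3]: print(d,at_z(p,d['point'],.008).round(4))
hsv=cv2.cvtColor(p["image"],cv2.COLOR_RGB2HSV);p["image"][hsv[...,0]>90,0]=p["image"][hsv[...,0]>90,0]
h=hsv[...,0];m=(((h<8)|(h>172))&(hsv[...,1]>190)&(hsv[...,2]>30)).astype(np.uint8)
k,l,st,_=cv2.connectedComponentsWithStats(m)
for i in np.argsort(-st[1:,4])[:2]+1:
    cn=np.vstack(cv2.findContours((l==i).astype(np.uint8),0,2)[0]);mm=cv2.moments(cv2.convexHull(cn));uv=(mm["m10"]/mm["m00"],mm["m01"]/mm["m00"])
    print(st[i],at_z(p,uv,.008).round(4))
go(.3835,-.312,-.001);print(monitor.read_state()["q"][5])
E
```

```text
{'point': [324.5, 84.1], 'score': 0.91} [ 0.2826 -0.3166  0.008 ]
{'point': [324.1, 185.2], 'score': 0.85} [ 0.3853 -0.3074  0.008 ]
{'point': [233.5, 102.9], 'score': 0.7} [ 0.3083 -0.4062  0.008 ]
[297 159  46  25 229] [ 0.3689 -0.3164  0.008 ]
[295 180  20  30 101] [ 0.4    -0.3296  0.008 ]
t 9.1 pos [ 0.3839 -0.3111  0.1594] shift [ 0.0005 -0.0008  0.1604] turn 0.0006 |d| 0.16 tilt -1.0 F [-0.1 -0.2 -0.1] w 1.008 g 0.0
-2.394122927569194
```

>>> {"method": "step_arm", "body": {"series": [0,-0.0005,0.06,0,0,-0.0005,0.115,0,0,-0.0005,0.15,0,0,-0.0005,0.16,0,0,-0.0005,0.16,0]}}

```text
time: 9.72
tool_pos: [0.3838, -0.3118, -0.0007]
tcp_rot: [0.144, -3.138, -0.001]
wrist_force: [0.4, -0.7, -0.4]
width: 1.002
grip_force: 0.0
```

>>> {"method": "step_arm", "body": {"series": [0,0,0,0,0,0,0,0,0,0,0,0,0,0,0,0,0,0,0,0,0,0,0,0], "gripper": 0.3}}

```text
time: 10.48
tool_pos: [0.3848, -0.3135, 0.0017]
tcp_rot: [-0.141, 3.135, -0.004]
wrist_force: [-0.1, 2.6, 7.1]
width: 0.659
grip_force: 36.3
```

```bash
python3 -c "
from h import *
go(.3835,-.312,.17)"
```

```text
t 10.47 pos [ 0.3848 -0.3135  0.0017] shift [ 0.0006  0.0012 -0.1683] turn -0.001 |d| 0.168 tilt -1.0 F [-0.1  2.6  7.1] w 0.659 g 36.3
```

>>> {"method": "step_arm", "body": {"series": [0,0,-0.06,0,0,0,-0.12,0,-0.02,0.02,-0.176,0,-0.08,0.08,-0.176,0,-0.263,0.242,-0.176,0,-0.263,0.242,-0.176,0,-0.263,0.242,-0.176,0,-0.263,0.242,-0.176,0]}}

```text
time: 11.48
tool_pos: [0.6135, -0.0584, 0.177]
tcp_rot: [-0.141, 3.136, -0.001]
wrist_force: [0.6, -0.2, -0.0]
width: 0.651
grip_force: 38.0
```

>>> {"method": "step_arm", "body": {"series": [0,0,0,0,0,0,0,0,0,0,0,0]}}

```text
time: 11.85
tool_pos: [0.611, -0.061, 0.1756]
tcp_rot: [-0.139, 3.138, -0.001]
wrist_force: [0.7, -0.1, -0.8]
width: 0.656
grip_force: 38.0
```

```bash
python3 -c "
from h import *
go(.6235,-.0478,.107)
q=cam('scene')
cv2.imwrite('pics/p5.png',cv2.resize(q['image'][175:275,260:380],None,fx=5,fy=5,interpolation=2)[...,::-1])
go(.6235,-.0478,.107)
"
```

```text
t 11.85 pos [ 0.611  -0.061   0.1756] shift [-0.0136  0.0121  0.0686] turn -0.0019 |d| 0.071 tilt -1.0 F [ 0.7 -0.1 -0.8] w 0.656 g 38.0
t 11.9 pos [ 0.611  -0.0611  0.1756] shift [-0.0136  0.0122  0.0686] turn -0.0023 |d| 0.071 tilt -1.0 F [ 0.2  0.3 -0.9] w 0.659 g 38.0
```

>>> {"method": "step_arm", "body": {"series": [-0.0135,0.012,0,0,-0.0135,0.012,0,0,-0.0135,0.012,0.02,0,-0.0135,0.012,0.045,0,-0.0135,0.012,0.065,0,-0.0135,0.012,0.065,0]}}

```text
time: 12.65
tool_pos: [0.6217, -0.0466, 0.1068]
tcp_rot: [0.141, -3.132, -0.001]
wrist_force: [-0.2, -0.5, -0.0]
width: 0.656
grip_force: 38.0
```

```bash
python3 -c "
from h import *
q=cam('scene')
cv2.imwrite('pics/p6.png',cv2.resize(q['image'][175:275,260:380],None,fx=5,fy=5,interpolation=2)[...,::-1])
go(.6235,-.0478,.0755)
"
```

```text
t 12.7 pos [ 0.623  -0.0467  0.1086] shift [-0.0004 -0.0012  0.0331] turn -0.0006 |d| 0.033 tilt -1.0 F [-0.4  0.2  0.3] w 0.659 g 38.0
```

View pics/p6.png

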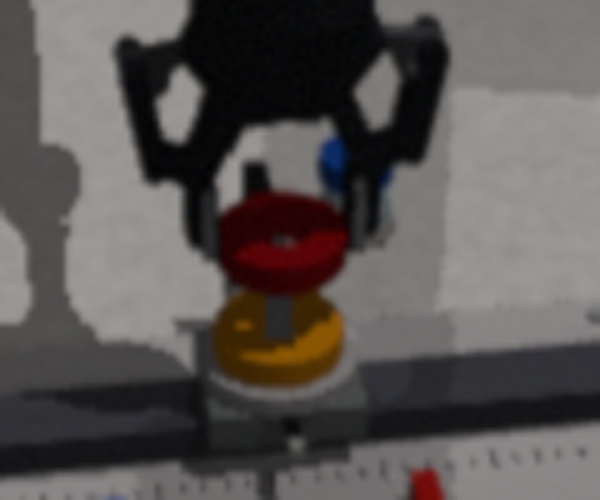

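The red ring is at about (283,243) in the crop, with the post running into its bore from below at (279,300) and amber seated. I lower it with a slight -y correction.

>>> {"method": "step_arm", "body": {"series": [0,-0.0012,0.01,0,0,-0.0012,0.025,0,0,-0.0012,0.033,0,0,-0.0012,0.033,0,0,-0.0012,0.033,0]}}

```text
time: 13.32
tool_pos: [0.6246, -0.0479, 0.0775]
tcp_rot: [-0.142, 3.138, -0.0]
wrist_force: [0.1, 1.3, -1.1]
width: 0.655
grip_force: 38.0
```

>>> {"method": "step_arm", "body": {"series": [0,0,0,0,0,0,0,0,0,0,0,0,0,0,0,0], "gripper": 1.0}}

```text
time: 13.82
tool_pos: [0.6244, -0.048, 0.0775]
tcp_rot: [-0.142, 3.138, -0.0]
wrist_force: [-0.2, -0.6, 0.2]
width: 0.998
grip_force: 0.0
```

```bash
python3 -c "
from h import *
go(.511,-.3245,.16)"
```

```text
t 13.82 pos [ 0.6244 -0.048   0.0775] shift [ 0.1379 -0.2652 -0.0826] turn -0.0005 |d| 0.31 tilt -1.0 F [-0.2 -0.6  0.2] w 0.998 g 0.0
```

>>> {"method": "step_arm", "body": {"series": [0,0,-0.055,0,0,0,-0.09,0,0.138,-0.265,-0.083,0,0.138,-0.265,-0.083,0,0.138,-0.265,-0.083,0,0.138,-0.265,-0.083,0,0.138,-0.265,-0.083,0,0.138,-0.265,-0.083,0]}}

```text
time: 14.82
tool_pos: [0.5092, -0.3274, 0.1603]
tcp_rot: [0.134, -3.138, 0.001]
wrist_force: [-1.1, 0.9, -1.1]
width: 0.999
grip_force: 0.0
```

>>> {"method": "step_arm", "body": {"series": [0,0,0,0,0,0,0,0]}}

```text
time: 15.08
tool_pos: [0.5113, -0.323, 0.1602]
tcp_rot: [-0.144, 3.138, 0.001]
wrist_force: [-0.4, 0.2, 0.5]
width: 0.998
grip_force: 0.0
```

```bash
python3 - <<'E'
from h import *
p=cam("wrist")
for d in viewer.spot_point(p,'violet_mid')[:2]: print(d,at_z(p,d['point'],.008).round(4))
ring(p,120,150,.008)
go(.511,-.3245,-.001)
E
```

```text
{'point': [320.8, 182.5], 'score': 0.82} [ 0.5107 -0.3225  0.008 ]
blob [131, 64, 56, 223, 2089] [159.2 160.7] [ 0.5026 -0.4972  0.008 ]
t 15.18 pos [ 0.5114 -0.323   0.1603] shift [ 0.0005 -0.0015  0.1613] turn 0.0015 |d| 0.161 tilt -1.0 F [-0.5 -0.2  0.1] w 1.002 g 0.0
```

>>> {"method": "step_arm", "body": {"series": [0,-0.001,0.06,0,0,-0.001,0.115,0,0,-0.001,0.15,0,0,-0.001,0.161,0,0,-0.001,0.161,0]}}

```text
time: 15.8
tool_pos: [0.5112, -0.3248, -0.0008]
tcp_rot: [0.143, -3.138, -0.001]
wrist_force: [1.2, -0.0, -0.0]
width: 1.002
grip_force: 0.0
```

>>> {"method": "step_arm", "body": {"series": [0,0,0,0,0,0,0,0,0,0,0,0,0,0,0,0,0,0,0,0,0,0,0,0], "gripper": 0.3}}

```text
time: 16.55
tool_pos: [0.5126, -0.3264, 0.0021]
tcp_rot: [-0.141, 3.135, -0.004]
wrist_force: [-0.5, -0.1, 5.9]
width: 0.657
grip_force: 36.7
```

>>> {"method": "step_arm", "body": {"series": [0,0,-0.06,0,0,0,-0.12,0,0,0,-0.178,0,-0.04,0.03,-0.19,0,-0.08,0.08,-0.19,0,-0.11,0.14,-0.19,0,-0.137,0.2,-0.19,0,-0.137,0.25,-0.19,0]}}

```text
time: 17.55
tool_pos: [0.6265, -0.0621, 0.1908]
tcp_rot: [-0.142, 3.135, -0.001]
wrist_force: [-0.2, -0.4, -0.6]
width: 0.657
grip_force: 37.8
```

```bash
python3 -c "
from h import *
go(.6238,-.048,.175)"
```

```text
t 17.55 pos [ 0.6265 -0.0621  0.1908] shift [0.0015 0.0143 0.0158] turn -0.0004 |d| 0.021 tilt -1.0 F [-0.2 -0.4 -0.6] w 0.657 g 37.8
```

>>> {"method": "step_arm", "body": {"series": [0.001,0.014,0,0,0.001,0.014,0,0,0.001,0.014,0.016,0,0.001,0.014,0.045,0,0.001,0.014,0.075,0,0.001,0.014,0.082,0,0.001,0.014,0.082,0]}}

```text
time: 18.42
tool_pos: [0.622, -0.0513, 0.1065]
tcp_rot: [0.139, -3.137, -0.0]
wrist_force: [-0.1, -0.2, 0.1]
width: 0.652
grip_force: 37.8
```

```bash
python3 -c "
from h import *
q=cam('scene')
cv2.imwrite('pics/p7.png',cv2.resize(q['image'][175:275,260:380],None,fx=5,fy=5,interpolation=2)[...,::-1])
go(.6242,-.048,.0915)
"
```

```text
t 18.48 pos [ 0.6229 -0.0511  0.1077] shift [-0.0016  0.003   0.0162] turn -0.0018 |d| 0.017 tilt -1.0 F [-0.  -0.6 -1. ] w 0.658 g 37.8
```

View pics/p7.png

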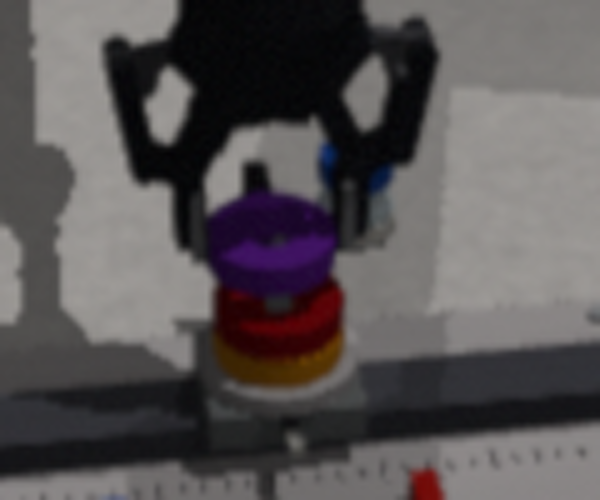

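The violet ring is at about (272,243), a few mm to -y of the post at (279,243). The post tip is still in the bore, so I correct +3 mm and lower.

>>> {"method": "step_arm", "body": {"series": [-0.001,0.003,0,0,-0.001,0.003,0.006,0,-0.001,0.003,0.013,0,-0.001,0.003,0.016,0,-0.001,0.003,0.016,0]}}

```text
time: 19.1
tool_pos: [0.6229, -0.0469, 0.0908]
tcp_rot: [0.142, -3.138, -0.0]
wrist_force: [0.4, 0.4, 0.1]
width: 0.656
grip_force: 37.8
```

>>> {"method": "step_arm", "body": {"series": [0,0,0,0,0,0,0,0,0,0,0,0,0,0,0,0], "gripper": 1.0}}

```text
time: 19.6
tool_pos: [0.6233, -0.0471, 0.0914]
tcp_rot: [-0.142, 3.138, -0.0]
wrist_force: [-0.8, 0.7, -0.0]
width: 1.001
grip_force: 0.0
```

```bash
python3 -c "
from h import *
go(.509,.337,.16)"
```

```text
t 19.6 pos [ 0.6233 -0.0471  0.0914] shift [ 0.0792  0.3928 -0.0686] turn -0.0005 |d| 0.407 tilt -1.0 F [-0.8  0.7 -0. ] w 1.001 g 0.0
```

>>> {"method": "step_arm", "body": {"series": [0,0,-0.055,0,0,0,-0.075,0,0.079,0.393,-0.069,0,0.079,0.393,-0.069,0,0.079,0.393,-0.069,0,0.079,0.393,-0.069,0,0.079,0.393,-0.069,0,0.079,0.393,-0.069,0]}}

```text
time: 20.6
tool_pos: [0.5157, 0.3142, 0.1606]
tcp_rot: [-0.142, 3.138, 0.0]
wrist_force: [1.3, -0.3, -0.3]
width: 0.998
grip_force: 0.0
```

>>> {"method": "step_arm", "body": {"series": [0,0,0,0,0,0,0,0]}}

```text
time: 20.85
tool_pos: [0.5163, 0.3122, 0.1603]
tcp_rot: [0.144, -3.138, 0.001]
wrist_force: [-0.6, -0.6, -0.0]
width: 1.003
grip_force: 0.0
```

```bash
python3 -c "
from h import *
go(.509,.337,.16)"
```

```text
t 20.85 pos [0.5163 0.3122 0.1603] shift [0.005  0.0253 0.0003] turn 0.0007 |d| 0.026 tilt -1.0 F [-0.6 -0.6 -0. ] w 1.003 g 0.0
```

>>> {"method": "step_arm", "body": {"series": [0.005,0.025,0,0,0.005,0.025,0,0,0.005,0.025,0,0]}}

```text
time: 21.22
tool_pos: [0.5099, 0.3352, 0.1606]
tcp_rot: [0.139, -3.138, 0.001]
wrist_force: [-0.5, 1.0, -0.6]
width: 1.0
grip_force: 0.0
```

```bash
python3 - <<'E'
from h import *
p=cam("wrist");save(p,"w2.png")
for d in viewer.spot_point(p,'weight_mid')[:3]: print(d,at_z(p,d['point'],.013).round(4))
for d in viewer.boxes_of(p,'weight_mid')[:3]: print(d,at_z(p,d['extent'][:2],.013).round(4))
go(.509,.337,.005)
E
```

```text
{'point': [325.8, 183.2], 'score': 0.6} [0.5085 0.3409 0.013 ]
{'extent': [325.6, 185.4, 44.4, 43.4], 'score': 0.81} [0.5109 0.3409 0.013 ]
t 21.38 pos [0.5097 0.3356 0.1606] shift [0.0006 0.0015 0.1556] turn -0.002 |d| 0.156 tilt -1.0 F [-0.7 -0.5 -0.3] w 0.999 g 0.0
```

View pics/w2.png

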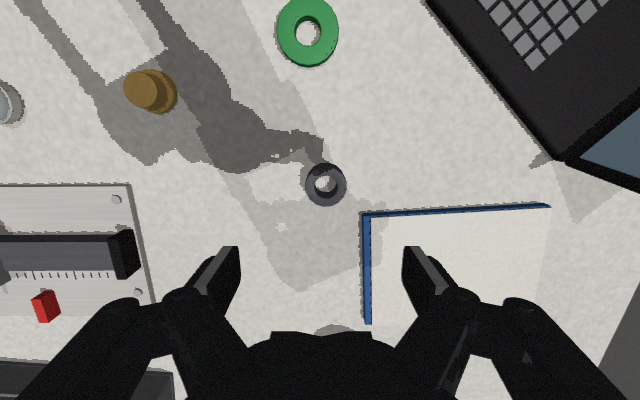

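The weight is at (326,185), with the notebook's corner at (360,212), about 26 mm ahead in x. Narrowing the opening keeps the fingers clear of it.

>>> {"method": "step_arm", "body": {"series": [0,0.0025,0.06,0,0,0.0025,0.11,0,0,0.0025,0.145,0,0,0.0025,0.154,0,0,0.0025,0.154,0], "gripper": 0.78}}

```text
time: 22.0
tool_pos: [0.5093, 0.3391, 0.0068]
tcp_rot: [0.141, -3.138, 0.0]
wrist_force: [-0.7, 0.9, 0.1]
width: 0.778
grip_force: 0.0
```

>>> {"method": "step_arm", "body": {"series": [0,0,0,0,0,0,0,0,0,0,0,0,0,0,0,0,0,0,0,0,0,0,0,0], "gripper": 0.2, "newtons": 40}}

```text
time: 22.75
tool_pos: [0.511, 0.3404, 0.0093]
tcp_rot: [-0.142, 3.134, 0.003]
wrist_force: [-0.5, -1.5, 6.8]
width: 0.492
grip_force: 41.1
```

```bash
python3 -c "
from h import *
go(.624,-.0475,.2)"
```

```text
t 22.75 pos [0.511  0.3404 0.0093] shift [-0.0783 -0.3962 -0.1911] turn -0.0004 |d| 0.447 tilt -1.0 F [-0.5 -1.5  6.8] w 0.492 g 41.1
```

>>> {"method": "step_arm", "body": {"series": [0,0,-0.06,0,0,0,-0.12,0,-0.002,-0.01,-0.17,0,-0.079,-0.395,-0.17,0,-0.079,-0.395,-0.17,0,-0.079,-0.395,-0.17,0,-0.079,-0.395,-0.17,0,-0.079,-0.395,-0.17,0]}}

```text
time: 23.75
tool_pos: [0.6007, 0.0281, 0.1771]
tcp_rot: [-0.142, 3.138, 0.0]
wrist_force: [-0.3, 0.4, -1.8]
width: 0.493
grip_force: 42.0
```

>>> {"method": "step_arm", "body": {"series": [0,0,0,0]}}

```text
time: 23.88
tool_pos: [0.6015, 0.0255, 0.177]
tcp_rot: [-0.133, 3.138, -0.002]
wrist_force: [-0.0, 1.3, -2.4]
width: 0.493
grip_force: 42.1
```

```bash
python3 -c "
from h import *
go(.624,-.0475,.16)"
```

```text
t 23.88 pos [0.6015 0.0255 0.177 ] shift [-0.0163 -0.0746  0.0172] turn -0.0063 |d| 0.078 tilt -1.0 F [-0.   1.3 -2.4] w 0.493 g 42.1
```

>>> {"method": "step_arm", "body": {"series": [-0.016,-0.0745,0,0,-0.016,-0.0745,0,0,-0.016,-0.0745,0.03,0,-0.016,-0.0745,0.04,0,-0.016,-0.0745,0.04,0,-0.016,-0.0745,0.04,0]}}

```text
time: 24.62
tool_pos: [0.6238, -0.0421, 0.1376]
tcp_rot: [-0.143, 3.137, -0.0]
wrist_force: [-0.4, 0.3, -2.2]
width: 0.49
grip_force: 42.2
```

```bash
python3 -c "
from h import *
q=cam('scene')
cv2.imwrite('pics/p8.png',cv2.resize(q['image'][175:275,260:380],None,fx=5,fy=5,interpolation=2)[...,::-1])
go(.624,-.0475,.115)
"
```

```text
t 24.68 pos [ 0.624  -0.0423  0.1379] shift [ 0.0006 -0.0052  0.0229] turn 0.0002 |d| 0.024 tilt -1.0 F [-0.1  0.  -2.6] w 0.49 g 42.2
```

View pics/p8.png

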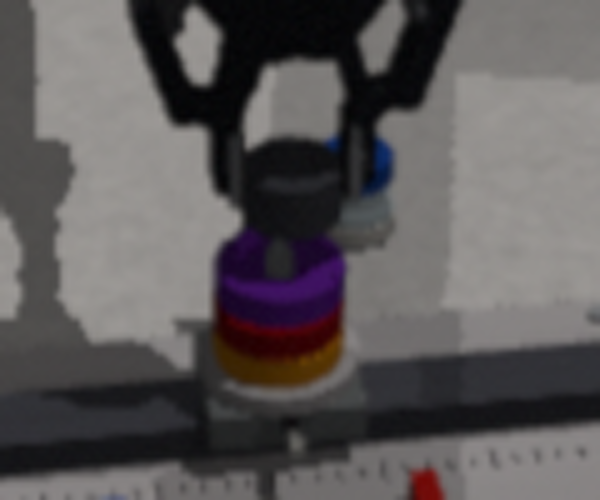

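Amber, red and violet are stacked with the post tip at (280,255). The weight is at (293,190), about 5 mm to +y, so I correct that and lower it.

>>> {"method": "step_arm", "body": {"series": [0,-0.0052,0,0,0,-0.0052,0,0,0,-0.0052,0,0,0,-0.0052,0.01,0,0,-0.0052,0.018,0,0,-0.0052,0.0225,0,0,-0.0052,0.0225,0]}}

```text
time: 25.55
tool_pos: [0.6236, -0.048, 0.1138]
tcp_rot: [0.142, -3.138, -0.0]
wrist_force: [0.2, 0.7, -0.8]
width: 0.492
grip_force: 42.2
```

```bash
python3 -c "
from h import *
go(.624,-.0475,.115)
"
```

```text
t 25.55 pos [ 0.6236 -0.048   0.1138] shift [-0.0005  0.0005 -0.0012] turn -0.0006 |d| 0.001 tilt -1.0 F [ 0.2  0.7 -0.8] w 0.492 g 42.2
```

>>> {"method": "step_arm", "body": {"series": [0,0,0,0,0,0,0,0,0,0,0,0,0,0,0,0], "gripper": 0.8}}

```text
time: 26.05
tool_pos: [0.6239, -0.048, 0.1144]
tcp_rot: [-0.142, 3.138, -0.0]
wrist_force: [-0.7, 1.0, -0.3]
width: 0.797
grip_force: 0.0
```

>>> {"method": "step_arm", "body": {"series": [0,0,-0.04,0,0,0,-0.08,0,0.072,0,-0.08,0,0.072,0,-0.08,0,0.072,0,-0.08,0]}}

```text
time: 26.68
tool_pos: [0.5516, -0.0546, 0.1943]
tcp_rot: [-0.141, 3.138, -0.0]
wrist_force: [0.2, 0.1, -0.1]
width: 0.802
grip_force: 0.0
```

```bash
python3 - <<'E'
from h import *
q=cam('scene');p=cam('top')
a=cv2.resize(q['image'][175:275,250:370],None,fx=4,fy=4,interpolation=2)
b=cv2.resize(p['image'][110:190,290:370],None,fx=4,fy=4,interpolation=2)
b=cv2.copyMakeBorder(b,0,80,0,0,0)
cv2.imwrite('pics/p9.png',np.hstack([a,b])[...,::-1])
go(.5518,-.0546,.073)
E
```

```text
t 26.77 pos [ 0.5532 -0.0546  0.1947] shift [0.0016 0.0002 0.1216] turn -0.0006 |d| 0.122 tilt -1.0 F [-0.4 -0.   0. ] w 0.8 g 0.0
```

View pics/p9.png

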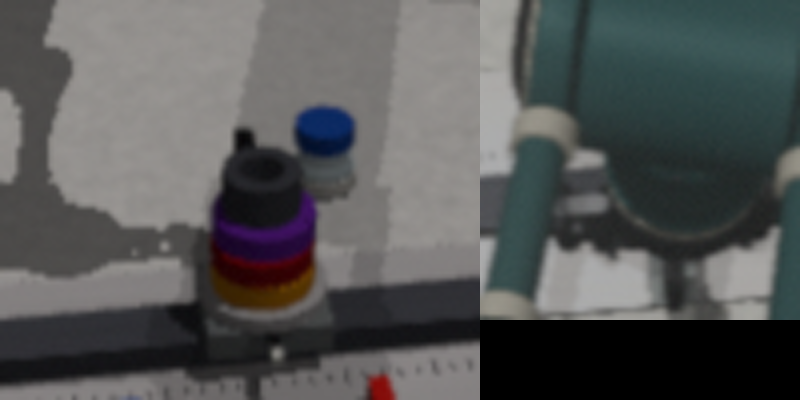

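The stack is complete: amber, red, violet and the steel weight at (262,185), with the tab at (244,140). Next I grip the tab.

>>> {"method": "step_arm", "body": {"series": [0.001,0,0.05,0,0.001,0,0.095,0,0.001,0,0.115,0,0.001,0,0.121,0,0.001,0,0.121,0]}}

```text
time: 27.4
tool_pos: [0.5521, -0.0546, 0.0733]
tcp_rot: [-0.142, 3.138, -0.0]
wrist_force: [0.2, -0.0, 0.6]
width: 0.796
grip_force: 0.0
```

>>> {"method": "step_arm", "body": {"series": [0,0,0,0,0,0,0,0,0,0,0,0,0,0,0,0,0,0,0,0,0,0,0,0,0,0,0,0,0,0,0,0], "gripper": 0.05, "newtons": 30}}

```text
time: 28.4
tool_pos: [0.5516, -0.0546, 0.0741]
tcp_rot: [-0.142, 3.137, -0.0]
wrist_force: [-1.3, 0.4, 5.5]
width: 0.133
grip_force: 31.7
```

```bash
python3 - <<'E'
from h import *
go(.5518,-.0546,.073)
s=monitor.read_state();t=np.array(s["tool_pos"])
rx=np.array([.9959,.0906]);ry=np.array([-.0906,.9959])
print("mark along",ry@[.6913,.0135],"carrier(tab) along",ry@t[:2],"delta",ry@([.6913,.0135]-t[:2]))
E
```

```text
t 28.4 pos [ 0.5516 -0.0546  0.0741] shift [-0.0002 -0.      0.0011] turn -0.0004 |d| 0.001 tilt -1.0 F [-1.3  0.4  5.5] w 0.133 g 31.7
mark along -0.049187129999999996 carrier(tab) along -0.10436338485095949 delta 0.055176254850959484
```

>>> {"method": "step_arm", "body": {"series": [0,0.003,0,0,0,0.01,0,0,0,0.018,0,0,0,0.027,0,0,0,0.036,0,0,0,0.044,0,0,0,0.049,0,0,0,0.05,0,0]}}

```text
time: 29.4
tool_pos: [0.5469, -0.0054, 0.0741]
tcp_rot: [-0.143, 3.138, -0.002]
wrist_force: [-1.6, -3.5, 5.7]
width: 0.135
grip_force: 31.8
```

>>> {"method": "step_arm", "body": {"series": [0,0,0,0,0,0,0,0]}}

```text
time: 29.65
tool_pos: [0.5469, -0.0054, 0.0741]
tcp_rot: [-0.142, 3.138, -0.002]
wrist_force: [-1.3, -1.5, 6.1]
width: 0.136
grip_force: 31.8
```

```bash
python3 - <<'E'
from h import *
go(.5518,-.0546,.073)
q=cam("scene");im=q["image"];hsv=cv2.cvtColor(im,cv2.COLOR_RGB2HSV)
def blob(lo,hi,smin,roi):
    u0,v0,u1,v1=roi;c=hsv[v0:v1,u0:u1];h=c[...,0].astype(int)
    hm=((h>=lo)&(h<=hi)) if lo<=hi else ((h>=lo)|(h<=hi))
    m=(hm&(c[...,1]>smin)&(c[...,2]>25)).astype(np.uint8)
    k,l,st,ce=cv2.connectedComponentsWithStats(m)
    return [(st[i].tolist(),(ce[i]+[u0,v0]).round(2)) for i in np.argsort(-st[1:,4])[:3]+1]
roi=(300,190,380,300)
for n,a in dict(amber=(12,28,110),red=(172,7,110),violet=(120,150,60)).items(): print(n,blob(*a,roi))
print("blue",blob(100,125,90,(265,265,300,300)))
# lower rows silhouettes of ring stack: left/right extents per row
h=hsv
for v in range(216,262,2):
    r=hsv[v,300:380];m=np.where((r[:,1]>90)&(r[:,2]>25))[0]
    if len(m): print(v,m.min()+300,m.max()+300,end=' | ')
# rail edge angle from the scene image: project dark rail lower edge
T=np.linalg.inv(q["Tw"]);K=np.array(q["intrinsics"])
g=cv2.cvtColor(im,cv2.COLOR_RGB2GRAY)
L=cv2.createLineSegmentDetector().detect(g)[0][:,0]
print()
for x in L:
    l=np.hypot(x[2]-x[0],x[3]-x[1])
    if l>45 and 220<x[0]<410 and 225<x[1]<300:
        for z in (0,.02):
            A=at_z(q,x[:2],z);B=at_z(q,x[2:],z);d=A-B;d*=np.sign(d[1]);print(x.round(0),z,A[:2].round(3),"ang",np.degrees(np.arctan2(-d[0],d[1])).round(2))
E
```

```text
t 29.65 pos [ 0.5469 -0.0054  0.0741] shift [-0.0004 -0.0495  0.0011] turn -0.0001 |d| 0.049 tilt -1.0 F [-1.3 -1.5  6.1] w 0.136 g 31.8
amber [([24, 50, 26, 10, 136], array([336.56, 245.62]))]
red [([25, 43, 25, 12, 136], array([336.49, 240.01])), ([42, 79, 8, 16, 99], array([345.45, 276.32]))]
violet [([25, 31, 26, 17, 260], array([338.23, 230.72]))]
blue [([15, 10, 7, 16, 93], array([282.9 , 282.35]))]
222 327 349 | 224 326 350 | 226 326 350 | 228 326 350 | 230 326 350 | 232 325 349 | 234 325 349 | 236 325 349 | 238 325 349 | 240 324 349 | 242 324 349 | 244 325 349 | 246 326 348 | 248 328 345 | 250 336 338 | 
[317. 265. 237. 272.] 0 [ 0.626 -0.043] ang 5.47
[317. 265. 237. 272.] 0.02 [ 0.65  -0.045] ang 5.47
[237. 255. 321. 248.] 0 [ 0.584 -0.228] ang 5.37
[237. 255. 321. 248.] 0.02 [ 0.608 -0.224] ang 5.37
[401. 284. 230. 302.] 0 [0.7   0.134] ang 5.43
[401. 284. 230. 302.] 0.02 [0.721 0.128] ang 5.43
[229. 298. 401. 281.] 0 [ 0.724 -0.231] ang 5.43
[229. 298. 401. 281.] 0.02 [ 0.744 -0.227] ang 5.43
[237. 266. 318. 258.] 0 [ 0.621 -0.225] ang 5.4
[237. 266. 318. 258.] 0.02 [ 0.645 -0.221] ang 5.4
```

```bash
python3 - <<'E'
from h import *
q=cam("scene");p=cam("top")
a=np.radians(5.42);rx=np.array([np.cos(a),np.sin(a)]);ry=np.array([-np.sin(a),np.cos(a)])
def sh(n,c,uv,zs):
    for z in zs:
        X=at_z(c,uv,z)[:2];print(n,z,"across",(rx@X).round(4),"along",(ry@X).round(4))
sh("S mark",q,(345.5,276.4),(.01,.02,.03))
sh("T mark",p,(313,131.6),(.01,.02,.03))
sh("S foot",q,(315.8,245.5),(.056,)); sh("S ptop",q,(315.8,223.8),(.116,)); sh("S tip",q,(319.1,262.9),(.02,.035,.05))
sh("T foot",p,(336.1,155.4),(.056,)); sh("T ptop",p,(336.1,147.9),(.116,)); sh("T tip",p,(335,139.7),(.02,.035,.05))
g=q["image"].mean(2).astype(int)
print(g[254:274:1,330:352])
E
```

```text
S mark 0.01 across 0.678 along -0.0485
S mark 0.02 across 0.6889 along -0.051
S mark 0.03 across 0.6998 along -0.0536
T mark 0.01 across 0.6932 along -0.0524
T mark 0.02 across 0.6902 along -0.0525
T mark 0.03 across 0.6873 along -0.0527
S foot 0.056 across 0.6197 along -0.1054
S ptop 0.116 across 0.6211 along -0.1059
S tip 0.02 across 0.637 along -0.1004
S tip 0.035 across 0.6545 along -0.1032
S tip 0.05 across 0.6719 along -0.106
T foot 0.056 across 0.6116 along -0.1077
T ptop 0.116 across 0.6163 along -0.1074
T tip 0.02 across 0.663 along -0.1094
T tip 0.035 across 0.659 along -0.1089
T tip 0.05 across 0.6549 along -0.1085
[[ 51  47  48  48  50  53  56  57  58  60  61  60  60  61  58  55  57  58
   60  60  60  59]
 [ 61  53  47  45  45  48  49  50  49  49  52  51  51  51  47  41  43  42
   42  40  41  41]
 [ 60  54  42  34  34  36  38  38  31  28  31  32  33  33  37  37  37  37
   38  38  37  38]
 [ 39  39  34  32  29  30  30  29  19  15  17  23  30  31  36  37  36  37
   37  38  37  37]
 [ 37  37  35  34  32  29  29  27  21  18  36  52  48  39  37  36  37  36
   37  35  37  36]
 
[... 694 characters left out ...]
9  80  81  84 100 101 106 108
  107 102 106 110]
 [ 80  77  59  48  46  46  51  76 100 106  99 104 107 108 108  93 104 111
  110  94  98 109]
 [107  98  71  53  47  48  61  96 108 109  95  91  97 101  98  79  92 113
  118 106 100 108]
 [114 102  77  75  59  48  56  95 108 109 105  85  76  76  72  60  73 110
  129 130 121 121]
 [126 119 107 108  81  60  59  93 109 112 111  97  76  59  56  53  61  93
  125 133 133 133]
 [131 131 129 127  92  70  70  87 112 119 112  95  70  55  54  53  58  85
  122 133 134 134]
 [131 132 132 129  97  74  72  81 118 128 115  82  50  49  52  52  54  70
  110 129 133 134]
 [132 132 132 130 111 100 100 103 124 129 113  79  46  49  53  54  53  62
   92 122 132 133]]
```

>>> {"method": "step_arm", "body": {"series": [0,0.002,0,0,0,0.004,0,0,0,0.0052,0,0,0,0.0052,0,0,0,0.0052,0,0]}}

```text
time: 30.42
tool_pos: [0.5465, -0.0004, 0.0741]
tcp_rot: [-0.142, 3.138, -0.002]
wrist_force: [-1.9, -2.7, 7.0]
width: 0.132
grip_force: 31.8
```

>>> {"method": "step_arm", "body": {"series": [0,0,0,0,0,0,0,0,0,0,0,0,0,0,0,0], "gripper": 0.5}}

```text
time: 30.92
tool_pos: [0.5459, 0.0004, 0.0729]
tcp_rot: [0.142, -3.138, -0.0]
wrist_force: [0.5, -0.8, -1.0]
width: 0.501
grip_force: 0.0
```

>>> {"method": "step_arm", "body": {"series": [0,0,-0.05,0,0,0,-0.11,0,0,0,-0.16,0,0,0,-0.19,0,-0.06,0.01,-0.2,0,-0.11,0.01,-0.2,0,-0.11,0.01,-0.2,0,-0.11,0.01,-0.2,0]}}

```text
time: 31.92
tool_pos: [0.6539, 0.0203, 0.2722]
tcp_rot: [0.142, -3.136, -0.0]
wrist_force: [0.1, 0.7, -0.2]
width: 0.502
grip_force: 0.0
```

>>> {"method": "step_arm", "body": {"series": [0,0,0,0,0,0,0,0]}}

```text
time: 32.17
tool_pos: [0.6539, 0.0201, 0.2737]
tcp_rot: [-0.141, 3.138, -0.0]
wrist_force: [-0.1, -0.1, 0.2]
width: 0.498
grip_force: 0.0
```

```bash
python3 - <<'E'
from h import *
p=cam("wrist");im=p["image"];save(p,"w9.png")
go(.66,0,.27)
a=np.radians(5.42);rx=np.array([np.cos(a),np.sin(a)]);ry=np.array([-np.sin(a),np.cos(a)])
hsv=cv2.cvtColor(im,cv2.COLOR_RGB2HSV).astype(int);h=hsv[...,0]
def rep(n,uv,z):
    X=at_z(p,uv,z)[:2];print(n,np.round(uv,1),z,"across",(rx@X).round(4),"along",(ry@X).round(4))
m=(((h<8)|(h>172))&(hsv[...,1]>110)&(hsv[...,2]>30)).astype(np.uint8)
k,l,st,ce=cv2.connectedComponentsWithStats(m)
for i in np.argsort(-st[1:,4])[:3]+1: print(st[i]);[rep("red",ce[i],z) for z in(.01,.02)]
for L,z in(("mark_red",.01),("carrier_seat",.056),("mark_blue",.01),("weight_mid",.117)):
    for d in viewer.spot_point(p,L)[:1]: rep(L+str(round(d["score"],2)),d["point"],z)
T=np.linalg.inv(p["Tw"]);K=np.array(p["intrinsics"])
for n,ac,z in(("tip",.657,.037),("mark",.69,.02),("post",.621,.116)):
    X=ac*rx-.0515*ry;x=(T@[X[0],X[1],z,1])[:3];x=K@(x*[1,-1,-1]);print(n,"expected px",(x[:2]/x[2]).round(1))
E
```

```text
t 32.23 pos [0.654  0.0201 0.2738] shift [-0.0041 -0.0206  0.0038] turn -0.0008 |d| 0.021 tilt -1.0 F [ 0.3  0.6 -0.5] w 0.5 g 0.0
[   0  154   59   38 1004]
red [ 25.9 173.9] 0.01 across 0.665 along -0.4835
red [ 25.9 173.9] 0.02 across 0.6629 along -0.4726
[311 179   8  24 165]
red [314.7 192.1] 0.01 across 0.6952 along -0.0508
red [314.7 192.1] 0.02 across 0.6923 along -0.0506
[302 141   2   2   2]
red [302.5 141.5] 0.01 across 0.619 along -0.0676
red [302.5 141.5] 0.02 across 0.618 along -0.067
mark_red0.62 [314.9 187. ] 0.01 across 0.6871 along -0.0504
carrier_seat0.8 [316.3 144.5] 0.056 across 0.6183 along -0.0469
mark_blue0.51 [224.6 186.9] 0.01 across 0.6864 along -0.1876
weight_mid0.76 [311.8 148.2] 0.117 across 0.6155 along -0.0508
tip expected px [313.5 171.1]
mark expected px [314.  190.6]
post expected px [311.2 153.2]
```

```bash
python3 - <<'E'
import cv2,numpy as np
g=cv2.imread("pics/w9.png").astype(int).mean(2).astype(int)
print("     ",*range(298,330))
for v in range(136,206): print(v,*["%3d"%x for x in g[v,298:330]])
E
```

```text
298 299 300 301 302 303 304 305 306 307 308 309 310 311 312 313 314 315 316 317 318 319 320 321 322 323 324 325 326 327 328 329
136 102 101  67  60  52  56  52  54  53  51  50  55  91  97 102 102 100 100  99 100 101 101 105 107 104 103 104 101  80  97 147 151
137  49  51  59  55  56  53  54  48  41  42  53  73  70  80  76  86  93  95  96 100  99 100 105 104 100 103 103 106  97  53 142 150
138  47  57  56  54  52  49  44  55  62  96  97  97  97  89  86  65  69  69  88  96  98  98 103 103 103 104 104 105 102  85  99 144
139  40  53  56  52  47  42  43  61  93  95  98  92  75  71  70  66  69  75  79  90  95 101  97 100 102 101 103 107 109 101  60 143
140  43  55  54  46  50  39  75  96  98  96  94  72  72  74  77  73  72  68  75  76  84  94  99  98 100 100 100 105 110 104  85  98
141  39  52  47  48  41  53  91  96  94  97  81  76  75  76  76  74  75  70  68  94  68  78  93  98 102 101 102 106 110 109 101  57
142  37  47  37  48  40  86  98  98  99 132  83  76  76  78  79  79  71  69  74  84  92  90  89  95  99 102 102 106 107 110 105  82
143  37  33  47  40  56  84  95  96  96 105  77 
[... 7567 characters left out ...]
 203 203 203 203 203 203 204 202 204 204
201 205 205 206 205 204 204 206 206 207 206 205 206 179 119  97 100 101 105 104 106 100 201 206 206 207 207 206 207 207 206 206 206
202 180 179 177 174 156 152 153 155 161 158 159 156 125 108 107 110 112 112 114 115 107 177 182 186 191 191 190 187 187 188 186 186
203 192 189 188 187 186 186 186 190 191 191 186 185 185 166 162 163 160 160 158 159 159 176 179 184 188 191 188 188 187 188 186 188
204 190 190 188 190 189 190 189 190 191 186 186 184 186 186 189 189 187 186 185 182 180 180 180 186 187 188 188 187 185 187 187 189
205 191 189 188 189 190 191 193 191 191 189 189 188 187 186 188 191 189 189 186 186 183 184 183 183 188 187 185 184 183 183 183 187
```

```bash
python3 - <<'E'
from h import *
p=cam("wrist");q=cam("scene");t=cam("top")
a=np.radians(5.42);rx=np.array([np.cos(a),np.sin(a)]);ry=np.array([-np.sin(a),np.cos(a)])
def rep(n,c,uv,z):
    X=at_z(c,uv,z)[:2];print(n,z,"across",(rx@X).round(4),"along",(ry@X).round(4))
rep("post",p,(311.3,148.3),.116)
for z in(.025,.04):rep("tip",p,(313.1,179),z)
for z in(.02,.03):rep("mark",p,(313.9,193),z)
g=q["image"].mean(2)[256:266,336:350];w=np.clip(g-60,0,None)
print(g.astype(int)); v,u=np.mgrid[256:266,336:350]; print("scene tip",(u*w).sum()/w.sum(),(v*w).sum()/w.sum())
E
```

```text
post 0.116 across 0.6163 along -0.0513
tip 0.025 across 0.6717 along -0.0525
tip 0.04 across 0.6681 along -0.052
mark 0.02 across 0.6943 along -0.0517
mark 0.03 across 0.6914 along -0.0514
[[ 36  35  36  36  33  29  28  26  30  33  34  34  35  37]
 [ 30  30  30  29  24  18  18  21  26  33  37  37  35  38]
 [ 30  29  29  28  26  27  44  52  44  38  36  36  37  36]
 [ 30  30  29  31  29  36  69  88  71  47  37  35  34  35]
 [ 32  31  29  28  28  35  75 109 102  67  39  31  30  30]
 [ 30  27  26  27  26  32  73 112 118  80  39  24  23  24]
 [ 25  22  25  24  21  30  60  84  89  63  40  33  34  35]
 [ 32  33  34  34  36  38  47  60  62  54  48  46  46  46]
 [ 45  45  46  44  45  46  49  51  55  54  53  51  52  52]
 [ 47  47  47  50  51  52  52  55  74  80  81  80  80  80]]
scene tip 344.22283356258595 261.65405777166444
```

```bash
python3 -c "
from h import *
print(job.finish_job())"
```

```text
the job is handed in; nothing more can be done
None
```

The job is handed in: the rings went on amber, red, violet with the steel weight on top, the pointer measures about 1 mm or less from the red mark, the carrier is released and the arm is clear; the last picture I viewed of the stack was before the slide.

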